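# Clamp a dish on the shaker with the sprung retaining bar

### The arm

A 6-joint arm with a two-finger parallel gripper is mounted at the origin on the work surface; the furniture and walls round the work are solid. World frame = base frame: x ahead of the robot, y to its left, z up, the work surface at z = 0. Lengths are in mm, angles in rad, forces in N, time in s.
With the tool pointing down it reaches from about 325 to 875 mm from the base axis. Payload 4.4 kg.
Tool frame: the origin (TCP) lies on the centre line of the jaws, within the pads' length; the fingertips stand ahead of it and the grasp point (between the pads) lies 6 mm ahead of it (ctrl.tcp_to_tips is the z of the fingertips in the tool frame, in mm); z points along the fingers, y is the line along which they close (so a half turn about z gives the same grasp; the last joint's range is limited). The gripper opens to 85 mm and grips with 20 to 120 N. Pads are 22 mm wide; open, the fingers measure 114 mm over their backs; the gripper's body (76 mm by 85 mm) begins 54 mm behind the grasp point. The pads swing forward as they close: fully open they stand 13 mm farther back than shut.
Start: joints at [1.058, 0.207, 1.542, -0, 1.393, -0.15], TCP at [204.073, 537.57, 256.282] pointing down, gripper open.
Joint ranges: [-2.73, 2.73], [-0.86, 2.22], [0.23, 2.46], [-1.11, 4.25], [0.08, 2.63], [-2.82, 2.82]. Speed limits (rad/s): [2.79, 2.79, 3.14, 3.14, 3.14, 3.14].

### API

Orientations are given as a 3x3 rotation matrix whose columns are the frame's x, y, z axes.
In Python, from plant import ctrl, sensors, optics gives the robot as it stands. Calls block until the motion is done:
- ctrl.move_ptp(position, orientation): joint-space move of the TCP to a pose.
- ctrl.move_l(position, rot=None, vel=150, threshold=None): straight line of the TCP; rot=None keeps the orientation; vel is the mean speed in mm/s. With threshold (N) it stops when the force on the tool has changed by that much, and returns True; else False.
- ctrl.set_joints(angles): joint-space move.
- ctrl.gripper_to(opening, force=None): finger opening in mm; force is the grip in N (None keeps the last); returns when the fingers have stopped.
- ctrl.hold(seconds).
- ctrl.solve_ik(position, orientation): joint angles nearest the present ones, or None.
- sensors.read_state(): the state.
- optics.grab_frame(name): name is "side" or "top"; returns (picture, depth): 420x560x3 uint8, red, green, blue; 420x560 float32, mm along the optical axis (not along the pixel's ray), 0 where there is no reading.
- optics.camera_params(name): a dict with "mtx" (3x3 intrinsics, pixels), "k1" (the pictures are not rectified: a ray, as slopes to the right and down, at radius r is drawn at 1 + k1 r^2 times it, then the intrinsics apply), "R" (3x3) and "t" (3): a world point X has camera coordinates R X + t. Camera axes: x right, y down, z forward; pixel columns grow to the right and rows downward; lengths in mm; the calibration is good to about 2 mm. A picture is of the moment at which its call begins. camera_params takes no time and is no camera call.
A pose or a line that the arm cannot do raises ctrl.MotionError and nothing moves.
- ctrl.finish_job(): hands the job in; it is judged then, once.
The state is a dict: "t": time; "q": joint angles; "qvel": joint speeds; "tau": joint torques, N m; "eef_pos": TCP position; "eef_rot": TCP orientation; "force": force on the tool from outside, world axes, zero at the start; "wrist_torque": the same for the moment, N m; "grip_width": finger opening in mm; "grasp_force": force on a finger pad.
Only numpy, scipy, OpenCV 4.12 (cv2) and the standard library are available. Lean on these libraries where they do the work, as an engineer would, in place of code of your own. Each camera call takes 0.05 s, during which the arm holds its last target. There are 200 camera calls.

### The job

Secure the petri dish on the orbital shaker: take the blue sprung retaining bar by its two upright tabs, squeeze them together so that its end pins draw in, lower it between the two blue end stops until it rests on the ledges above the dish, and let go so that the pins spring out into the recesses of the stops. Leave the dish in its seat and leave the longer orange bar, which belongs to a wider shaker, where it lies.

Things in the scene. Friction and masses are not known exactly. Their poses are not given: they have to be found in the camera images.
- blue_bar_mid (a point): Centre of the loose blue bar, 40 mm above its underside; y along it. Body 26x83x20 mm. Pins 9 mm thick, axis 30 mm below this point; 120 mm over the tips, 84 squeezed. Two upright tabs, one per pin: 20 mm wide, 5 thick, tops 40 mm above this point; 60 mm over their outer faces, 24 squeezed to the inner stops. Springs 2 N free, 7.5 N fully in; a 15 to 20 N grip holds them in. About 130 g.
- cradle_mid (a point): Midway between the fixed shaker's two recesses, 84 mm above the bench; y from stop to stop. Blue stops 100 mm apart, 62 mm wide, tops 15 mm above this point; recesses 28 mm wide, 18 high, 7 deep. Ledges inside, tops 10 mm below this point: the seated bar rests there, its centre 30 mm above this point, pins level with the recesses; springs centre it. White housing 150x170 mm.
- dish_mid (a point): Centre of the loose petri dish, 60 mm across, 15 mm high, lying on the shaker's platform between the ledges and two low lips, straight below the cradle's mid point; its top is 3 mm below the ledge tops.
- orange_bar_mid (a point): Centre, 40 mm above its underside, of the loose orange bar, made like the blue one but 152 mm over its pin tips (116 mm squeezed), too long for this shaker; y along it. To be left alone.
There are look-alikes about, which are no part of the job. What is shaped like the part that bears dish_mid but black or yellow is not meant. Of the things that look like the part that bears blue_bar_mid, the smaller one is meant.

How it is judged (in metres and radians):
At the end, for the whole second after the job is handed in: The blue bar rests upright (within 7 deg) and still on the ledges between the stops (height within 4 mm, centre within 6 mm along and 11 mm across, lengthways within 11 deg), its pins so in both recesses; the dish lies flat within 10 mm of straight below the cradle's mid point (x of blue_bar_mid in the frame of cradle_mid between -0.011 and 0.011 m and y of blue_bar_mid in the frame of cradle_mid between -0.006 and 0.006 m and z of blue_bar_mid in the frame of cradle_mid between 0.026 and 0.034 m and angle between the y axis of blue_bar_mid and the y axis of cradle_mid, either way round below 0.2 rad and angle between each of blue_bar_mid, dish_mid's own z axis and vertical below 0.12 rad and linear speed of blue_bar below 0.02 m/s and horizontal distance between dish_mid and cradle_mid below 0.01 m); the robot touches nothing.
It fails at once if the orange bar is moved by more than 30 mm (distance of orange_bar_mid from where it was at the start of the episode above 0.03 m).
It also fails if it takes over 35 s, if anything falls off the work surface, if the arm or the gripper's body presses on something with over 40 N, if the wrist force passes 120 N, or if a joint passes its speed limit or range.

## Working session

There is one attempt and no reset: what is moved stays moved. The work goes in short steps, each a Python script; the robot and the scene stay as the last script left them, time stands still between calls to the robot, and variables do not carry over. Pictures are saved under pics/ and viewed, at most 10 in all, crops included, and the job is handed in when it is done.

```bash
mkdir -p pics; ls; cat > h.py <<'E'
import numpy as np, cv2
from plant import ctrl, sensors, optics
def cloud(name):
    p,d=optics.grab_frame(name); c=optics.camera_params(name)
    h,w=d.shape; u,v=np.meshgrid(np.arange(w),np.arange(h))
    pts=np.stack([u.ravel(),v.ravel()],1).astype(np.float64)
    n=cv2.undistortPoints(pts[:,None],np.array(c['mtx'],float),np.array([c['k1'],0,0,0],float))[:,0]
    z=d.ravel(); P=np.c_[n*z[:,None],z]
    X=(P-np.array(c['t']))@np.array(c['R'])
    X[z==0]=np.nan
    return p,X.reshape(h,w,3)
E
python3 - <<'E'
from h import *
for n in('side','top'):
    p,X=cloud(n); cv2.imwrite(f'pics/{n}0.png',p[...,::-1]); np.savez(f'{n}0.npz',p=p,X=X)
    c=optics.camera_params(n); print(n,-np.array(c['R']).T@c['t'],np.array(c['R'])[2],c['mtx'][0],c['k1'])
print(sensors.read_state()['t'],ctrl.tcp_to_tips)
E
```

```text
pics
side [   67.24344258 -1267.141978     847.99560704] [ 0.28101883  0.81555727 -0.50586041] [545.18836937   0.         279.60988153] -0.0862134094532988
top [ 261.78345027  -39.59459594 1222.50428033] [ 0.21569561  0.00806132 -0.97642737] [435.25316462   0.         281.44528792] 0.016983672897120047
0.1 25.0
```

View pics/top0.png

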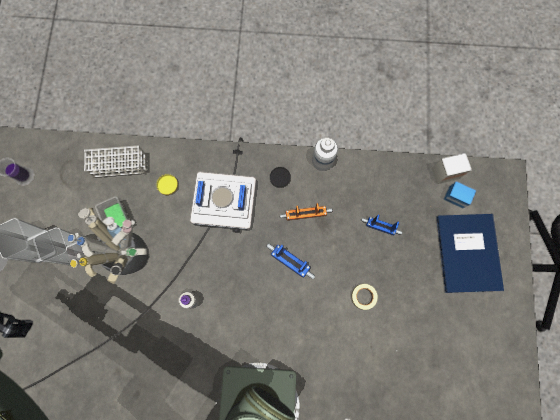

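View pics/side0.png

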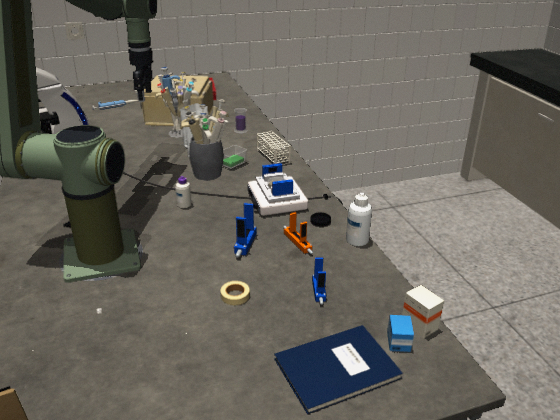

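The top view shows two blue bars: a small one at (382,226) and a longer one at (290,260). The orange bar is at (306,213), and the shaker is at (223,200) with a greyish dish at (222,197). The yellow disc (168,185) and black disc (280,177) are look-alikes of the dish. The smaller blue bar at (382,226) fits the description; I'll check it by its length and in a crop.

```bash
cat >> h.py <<'E'
def blobs(p,X,lo,hi,roi=None,minarea=25,zmin=5):
    hsv=cv2.cvtColor(p,cv2.COLOR_RGB2HSV); m=cv2.inRange(hsv,lo,hi)
    m=cv2.morphologyEx(m,cv2.MORPH_CLOSE,np.ones((3,3)))
    n,l,s,c=cv2.connectedComponentsWithStats(m)
    for i in range(1,n):
        if s[i,4]<minarea: continue
        Q=X[l==i]; Q=Q[~np.isnan(Q[:,0])]; Q=Q[Q[:,2]>zmin]
        if len(Q)>5: yield c[i].round(0),s[i,4],Q
def rect(Q):
    (c,(w,h),a)=cv2.minAreaRect(Q[:,:2].astype(np.float32)); return np.round(c,1),np.round((w,h),1),round(a,1)
E
python3 - <<'E'
from h import *
for n in('side','top'):
    f=np.load(n+'0.npz');p,X=f['p'],f['X']
    for nm,lo,hi in(('blue',(105,150,60),(125,255,255)),('orange',(5,150,80),(18,255,255))):
        for c,a,Q in blobs(p,X,lo,hi):
            if Q[:,0].max()>900 or Q[:,0].min()<150: continue
            print(n,nm,c,a,'rect',rect(Q),'z',np.percentile(Q[:,2],[5,50,95,100]).round())
            T=Q[Q[:,2]>50]
            if len(T)>4: print('   upper',len(T),T.mean(0).round(1),rect(T))
f=np.load('top0.npz');p,X=f['p'],f['X']
# housing: points z 20..., near the shaker
R=X[165:235,185:262].reshape(-1,3);C=p[165:235,185:262].reshape(-1,3)
k=(C.min(1)>170)&(R[:,2]>20);print('white',rect(R[k]),np.percentile(R[k][:,2],[5,50,95]))
print('dish',p[197,222],X[197,222],X[190:205,215:230,2].round()[::3,::3])
crop=np.hstack([cv2.resize(p[160:240,180:270],None,fx=4,fy=4),cv2.resize(p[195:275,350:430],None,fx=4,fy=4)])
cv2.imwrite('pics/crop.png',crop[...,::-1])
E
```

```text
side blue [272. 168.] 125 rect (array([542.1, 190.4]), array([20.3, 60.6]), 86.6) z [ 74.  93.  99. 100.]
   upper 120 [541.8 189.   89.3] (array([542.1, 190.4]), array([20.3, 60.6]), 86.6)
side blue [282. 187.] 276 rect (array([538.6,  76. ]), array([22. , 62.8]), 88.0) z [ 59.  82.  98. 100.]
   upper 275 [537.7  74.8  80.3] (array([538.6,  76. ]), array([22. , 62.8]), 88.0)
side blue [246. 229.] 538 rect (array([412.8, -11. ]), array([238.5,  36.6]), 61.2) z [ 17.  39. 104. 109.]
   upper 215 [391.9 -50.4  83.6] (array([383. , -63.5]), array([88.7, 26.5]), 59.1)
side blue [318. 280.] 360 rect (array([ 497.7, -316.8]), array([84.5, 26. ]), 74.7) z [11. 32. 77. 81.]
   upper 116 [ 500.7 -304.6   67.3] (array([ 498.8, -314.8]), array([63. , 19.9]), 73.1)
side blue [334. 367.] 5101 rect (array([ 440. , -558.3]), array([215.6, 158.3]), 6.5) z [13. 15. 18. 22.]
side orange [297. 234.] 483 rect (array([ 519.6, -102. ]), array([ 31.5, 118. ]), 12.4) z [ 8. 20. 76. 81.]
   upper 90 [519.1 -90.   66.4] (array([521.6, -99.9]), array([22.4, 66.4]), 9.5)
side orange [237. 287.] 57 rect (array(
[... 1288 characters left out ...]
), array([168.7, 151.3]), 6.6) z [12. 16. 20. 25.]
top blue [291. 261.] 352 rect (array([384.4, -62.7]), array([108.3,  34.1]), 59.4) z [ 23.  28. 108. 111.]
   upper 69 [382.6 -62.7 100.3] (array([384. , -62.8]), array([80.7, 25.9]), 59.0)
top orange [306. 212.] 281 rect (array([523.5, -99.3]), array([ 26. , 113.1]), 10.3) z [16. 21. 80. 84.]
   upper 46 [520.5 -98.9  72.6] (array([521.7, -99.1]), array([18.4, 59.6]), 9.3)
white (array([541.6, 136.3]), array([167.8, 148.2]), 87.7) [35.92000345 45.17842376 74.34020541]
dish [176 168 152] [540.74772112 134.13001015  67.83717853] [[70. 73. 68. 67. 70.]
 [69. 68. 72. 73. 78.]
 [73. 73. 70. 63. 73.]
 [71. 71. 71. 68. 71.]
 [74. 71. 67. nan 72.]]
```

View pics/crop.png

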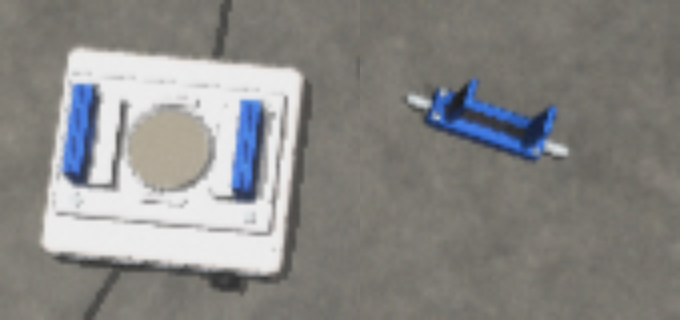

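Crop: on the right is the small blue bar with grey pins. Its body measured 81x26 and its tabs 60 over the outer faces, which matches blue_bar_mid; the other blue bar is 108x34 and 110 tall. On the left is the shaker: stops 112.6 mm centre to centre (100 gap plus thickness), tops at z 99, beige dish straight below the middle.

Bar: (499, -313), lengthways at 74°. Cradle: (541.8, 135), at 87.5°.

```bash
cat >> h.py <<'E'
def rot(deg):
    a=np.radians(deg); y=np.array([np.cos(a),np.sin(a),0]); z=np.array([0,0,-1.]); return np.c_[np.cross(y,z),y,z]
B=np.array([499.,-313.2]); BA=74.
C=np.array([541.8,135.]); CA=87.5
def st(): 
    s=sensors.read_state(); print('t %.2f'%s['t'],s['eef_pos'].round(1) if hasattr(s['eef_pos'],'round') else s['eef_pos'],'F',np.round(s['force'],1),'w',round(float(s['grip_width']),1),'gf',np.round(s['grasp_force'],1))
E
python3 - <<'E'
from h import *
X=np.load('top0.npz')['X'].reshape(-1,3); r=np.hypot(X[:,0],X[:,1]); k=(X[:,0]>250)&(r<800)&(X[:,1]<450)&(X[:,2]<600)
for y in range(-350,450,50):
    q=X[k&(abs(X[:,1]-y)<25)]; i=np.nanargmax(q[:,2]); print(y,q[i].round())
for s in(0,180):
    for n,p,a in(('B',[*B,68],BA),('Bh',[*B,400],BA),('C',[*C,142],CA),('Ch',[*C,260],CA)): 
        q=ctrl.solve_ik(p,rot(a+s)); print(s,n,None if q is None else np.round(q,2))
E
```

```text
-350 [ 499. -340.   83.]
-300 [ 498. -287.   83.]
-250 [ 327. -253.   25.]
-200 [ 319. -199.    8.]
-150 [ 685. -138.  154.]
-100 [ 684. -123.  145.]
-50 [393. -26. 110.]
0 [392. -24. 110.]
50 [561.  73. 103.]
100 [568.  76. 105.]
150 [527. 169.  80.]
200 [545. 186. 104.]
250 [588. 274.  19.]
300 [323. 323. 250.]
350 [322. 334. 251.]
400 [436. 411. 252.]
0 B [-0.71  0.45  1.65 -0.    1.04 -2.  ]
0 Bh [-0.71  0.17  1.3  -0.    1.68 -2.  ]
0 C [ 0.09  0.29  1.69 -0.    1.16 -1.44]
0 Ch [ 0.09  0.17  1.58 -0.    1.39 -1.44]
180 B [-0.71  0.45  1.65 -0.    1.04  1.14]
180 Bh [-0.71  0.17  1.3  -0.    1.68  1.14]
180 C [ 0.09  0.29  1.69 -0.    1.16  1.7 ]
180 Ch [ 0.09  0.17  1.58 -0.    1.39  1.7 ]
```

```bash
python3 - <<'E'
from h import *
R=rot(BA+180)
s=sensors.read_state(); p=np.array(s['eef_pos']); ctrl.move_l([p[0],p[1],400],vel=250)
ctrl.move_ptp([*B,380],R); ctrl.move_ptp([*B,150],R); st()
p,X=cloud('side'); pt,_=cloud('top')
im=np.hstack([cv2.resize(p[210:330,260:380],None,fx=3.3,fy=3.3),cv2.resize(pt[165:285,320:440],None,fx=3.3,fy=3.3)])
cv2.imwrite('pics/above.png',im[...,::-1])
E
```

```text
t 4.89 [ 500.3 -314.   151.7] F [ 0.4 -0.4  0.7] w 85.6 gf 0.0
```

View pics/above.png

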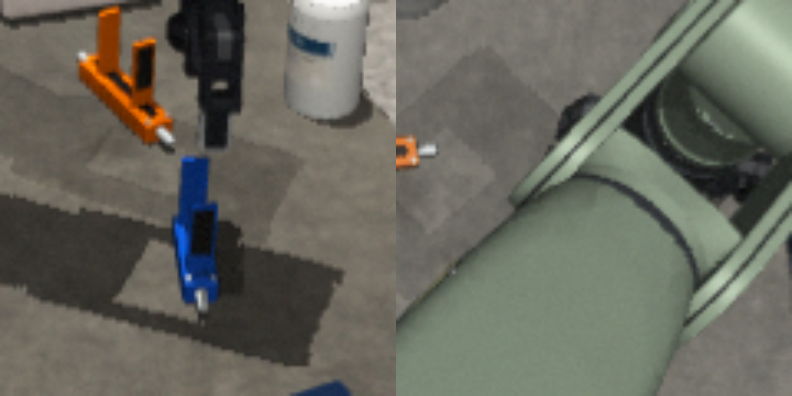

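The side crop shows the gripper's near finger at crop (214,130), standing over the bar (near tab (204,230), far tab (193,190)). The top view is blocked by the arm. I'll check the finger's offset across the bar numerically, then grasp.

```bash
python3 - <<'E'
from h import *
R=rot(BA+180)
p,X=cloud('side'); e=np.array(sensors.read_state()['eef_pos'])
u=rot(BA)[:,1];v=np.array([-u[1],u[0],0])
Q=X.reshape(-1,3); c=p.reshape(-1,3)
D=Q-e; k=(abs(D@u)<75)&(abs(D@v)<40)&(Q[:,2]>138)&(Q[:,2]<165)&(c.max(1)<90)
print('finger',k.sum(),(D[k]@u).min(),(D[k]@u).max(),np.percentile(D[k]@v,[2,50,98]))
bl=(abs((Q-[*B,0])@u)<60)&(abs((Q-[*B,0])@v)<40)&(Q[:,2]>45)&(c[:,2].astype(int)>c[:,0]+60)
E=Q[bl]-[*B,0];print('tabs',bl.sum(),np.percentile(E@v,[2,50,98]),(E@u).min(),(E@u).max(),'hi',Q[bl][:,2].max())
hit=ctrl.move_l([*B,68],rot=R,vel=60,threshold=8); st()
if not hit:
    ctrl.gripper_to(22,20); st()
E
```

```text
finger 81 -59.76851464108455 48.46407056861318 [-8.68921744  4.25200703 11.18711675]
tabs 129 [-9.31201177  1.0050041   9.6772154 ] -32.77993853364398 29.627517187262487 hi 82.42118248703743
t 6.56 [ 499.3 -313.5   68.5] F [ 0.4 -0.   0.1] w 85.4 gf 0.0
t 7.17 [ 500.  -314.    70.3] F [-2.3  2.   9. ] w 22.7 gf 19.2
```

```bash
python3 - <<'E'
from h import *
R=rot(CA+180)
ctrl.move_l([*B,240],vel=120); st()
ctrl.move_ptp([*C,240],R); ctrl.hold(0.4); st()
p,X=cloud('side'); q,Y=cloud('top'); np.savez('carry.npz',p=p,X=X,q=q,Y=Y)
# blue points of the carried bar, cradle frame
u=rot(CA)[:,1];v=np.array([-u[1],u[0],0])
for nm,P,I in(('side',X,p),('top',Y,q)):
    Q=P.reshape(-1,3);c=I.reshape(-1,3).astype(int);D=Q-[*C,0]
    m=(abs(D@u)<90)&(abs(D@v)<60)&(c[:,2]>c[:,0]+60)
    k=m&(Q[:,2]>140); 
    if k.sum()>5: print(nm,'bar',k.sum(),'along',np.percentile(D[k]@u,[1,99]).round(1),'across',np.percentile(D[k]@v,[1,99]).round(1),'z',np.percentile(Q[k][:,2],[0,1,99]).round(1))
im=cv2.resize(p[90:240,200:350],None,fx=4,fy=4); cv2.imwrite('pics/carry.png',im[...,::-1])
E
```

```text
t 8.76 [ 498.5 -312.8  238.8] F [ 0.4  0.6 -1.1] w 22.4 gf 17.6
t 10.81 [541.9 134.6 240. ] F [-0.1 -0.6 -1. ] w 22.2 gf 17.6
side bar 130 along [-46.1  32.5] across [-8.  14.3] z [170.3 172.1 244.8]
top bar 60 along [-40.9  40.4] across [-6.3 12.8] z [178.3 181.1 192.1]
```

View pics/carry.png

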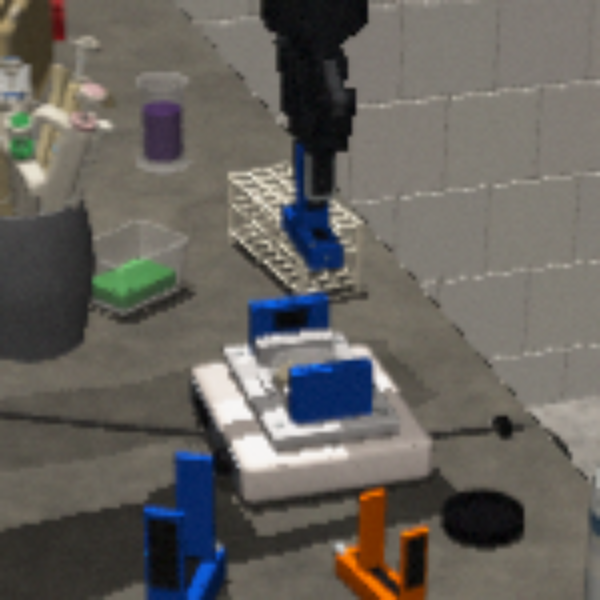

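The side crop shows the bar held level at crop (312,240), over the gap between the stops at (288,315) and (330,390). Its pins are drawn in. Along the cradle the body spans ±40 mm, so it is centred.

```bash
python3 - <<'E'
from h import *
R=rot(CA+180)
ctrl.move_l([*C,180],rot=R,vel=80); ctrl.hold(0.2); st()
hit=ctrl.move_l([*C,139],rot=R,vel=25,threshold=5); print(hit); st()
E
```

```text
t 12.01 [542.3 135.  180.8] F [-0.1 -0.1 -2. ] w 22.2 gf 17.6
True
t 13.29 [541.7 135.  144.3] F [-0.6 -0.2  3.9] w 22.6 gf 18.7
```

Contact came at 144.3, and the expected ledge height was 144. I'll release gradually, following the pads' swing-back.

```bash
python3 - <<'E'
from h import *
for w,z in((28,143.8),(34,143.2),(40,142.4),(48,142)):
    ctrl.gripper_to(w,20); ctrl.move_l([*C,z],vel=20,threshold=8); st()
ctrl.gripper_to(85); ctrl.hold(0.2); st()
ctrl.move_l([*C,240],vel=100); st()
ctrl.move_l([400,135,330],vel=200)
p,X=cloud('side'); q,Y=cloud('top')
u=rot(CA)[:,1];v=np.array([-u[1],u[0],0])
for nm,P,I in(('side',X,p),('top',Y,q)):
    Q=P.reshape(-1,3);c=I.reshape(-1,3).astype(int);D=Q-[*C,0]
    m=(abs(D@u)<90)&(abs(D@v)<60)&(c[:,2]>c[:,0]+60)
    k=m&(Q[:,2]>112)
    if k.sum()>5: print(nm,k.sum(),'along',np.percentile(D[k]@u,[1,99]).round(1),'across',np.percentile(D[k]@v,[1,99]).round(1),'z',np.percentile(Q[k][:,2],[1,99]).round(1))
a=cv2.resize(p[140:230,220:320],(400,360)); b=cv2.resize(q[155:245,175:275],(400,360))
cv2.imwrite('pics/end.png',np.hstack([a,b])[...,::-1])
E
```

```text
t 13.78 [541.9 135.  143.8] F [0.3 0.5 2. ] w 27.8 gf 6.8
t 14.26 [541.5 135.  143.2] F [-1.8  1.2  2.7] w 33.8 gf 6.0
t 14.74 [541.7 135.  142.5] F [-1.5  0.8  1.8] w 39.9 gf 5.1
t 15.24 [541.7 135.  141.8] F [ 0.2 -0.2 -1.6] w 48.2 gf 3.8
t 15.90 [541.8 135.  142.1] F [-0.1  0.1 -0.1] w 84.6 gf 0.0
t 17.03 [541.2 135.  239. ] F [-0.4 -0.2 -0.7] w 85.0 gf 0.0
side 84 along [-28.5  30.7] across [-9.4 10.8] z [114.  155.5]
top 23 along [-26.4  27.9] across [-8.8  8.2] z [151.9 160.4]
```

View pics/end.png

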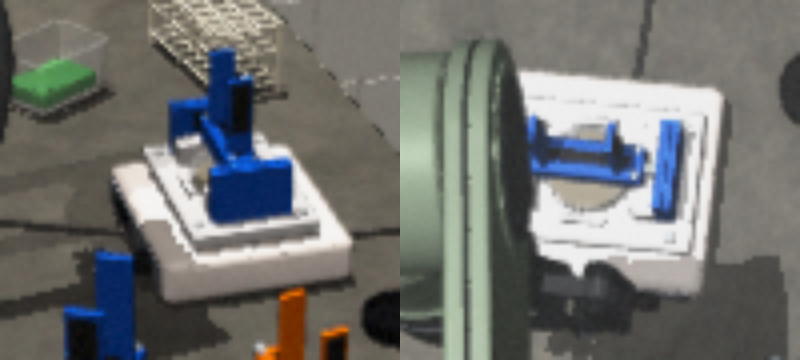

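The side and top crops show the bar seated level between the stops, with the dish beneath it at (585,190). The tabs span 59 mm, so the pins are fully out in the recesses. The tab tops are at about z 154, as expected, and the bar is centred within about 1 mm.

```bash
python3 -c "
from plant import ctrl
print(ctrl.finish_job())"
```

```text
the job is handed in; nothing more can be done
None
```

The blue bar is seated on the ledges above the dish with its pins sprung into both recesses, the orange bar was not touched, and the job was handed in at about 18 s of the 35 s allowed; no verdict was returned.

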